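Free the feed roller arm with the forked key

ROBOT

A 6-joint arm with a two-finger parallel gripper is mounted at the origin on the work surface. World frame = base frame: x ahead of the robot, y to its left, z up, the work surface at z = 0. Lengths are in m, angles in rad, forces in N, time in s.
With the tool pointing down it reaches from about 0.275 to 1 m from the base axis. Payload 8.4 kg.
Tool frame: the origin (TCP) lies on the centre line of the jaws, within the pads' length; the fingertips stand 17 mm ahead of it and the grasp point (between the pads) lies 2 mm behind it (bot.tcp_to_tips is the y of the fingertips in the tool frame, in m); y points along the fingers, z is the direction in which the jaws open and shut, and the axes are right-handed (so a half turn about y gives the same grasp; the last joint's range is limited). The gripper opens to 85 mm and grips with 20 to 120 N. Pads are 22 mm wide; open, the fingers measure 114 mm over their backs; the gripper's body (76 mm by 85 mm) begins 54 mm behind the grasp point. The pads swing forward as they close: fully open they stand 13 mm farther back than shut.
Start: joints at [-1.333, 0.353, 1.633, -0, 1.155, -0.002], TCP at [0.148, -0.607, 0.248] pointing down, gripper open.
Joint ranges: [-2.63, 2.63], [-0.92, 2.1], [0.06, 2.66], [-1.3, 4.44], [0, 2.69], [-3.02, 3.02]. Speed limits (rad/s): [2.22, 2.22, 2.79, 3.14, 3.14, 3.14].

INTERFACE

Orientations are given as a unit quaternion [x, y, z, w].
In Python, from workcell import bot, hand, kinematics, get_obs, vision, hand_in gives the robot as it stands. The module is installed in compiled form; this text tells all that it offers. Calls block until the motion is done:
- bot.reach(position, orientation): joint-space move of the TCP to a pose.
- bot.servo_line(position, ori=None, velocity=0.15): straight line of the TCP; ori=None keeps the orientation; velocity is the mean speed in m/s.
- bot.goto_joints(angles): joint-space move.
- hand.move_gripper(opening, strength=None): finger opening in m; strength is the grip in N (None keeps the last); returns when the fingers have stopped.
- bot.dwell(seconds).
- kinematics.solve_ik(position, orientation): joint angles nearest the present ones, or None.
- get_obs(): the state.
- vision.read_camera(name): name is "side" or "top" or "wrist"; returns a dict with "frame" (400x640x3 uint8, red, green, blue), "intrinsics" (3x3 intrinsics, pixels), "view" (4x4, takes a point from world to camera coordinates). Camera axes: x right, y down, z forward; pixel columns grow to the right and rows downward; lengths in m; the calibration is good to about 2 mm. The wrist camera is an equidistant fisheye: a pixel r from the principal point sees the ray r / f radians off the axis. A picture is of the moment at which its call begins. There is no depth.
A pose or a line that the arm cannot do raises bot.IKError and nothing moves.
- hand_in(): hands the job in, once; it reports no verdict.
The state is a dict: "time_s": time; "joint_pos": joint angles; "joint_vel": joint speeds; "joint_efforts": joint torques, N m; "position": TCP position; "orientation": TCP orientation; "wrist_force": force on the tool from outside, world axes, zero at the start; "ft_torque": the same for the moment, N m; "gripper_width": finger opening in m.
Only numpy, scipy, OpenCV 4.12 (cv2) and the standard library are available. Lean on these libraries where they do the work, as an engineer would, in place of code of your own. Each camera call takes 0.05 s, during which the arm holds its last target.

TASK

Take the forked key (the one with two prongs) from the black tool tray, straddle the bare neck of the feed unit's spring bar with it, and push the bar's round collar sideways, away from the roller, until the roller arm springs up. Then lift the key off and stand it upright in the tray again.

Things in the scene. Friction and masses are not known exactly. Their poses are not given: they have to be found in the camera images.
- fork_centre (a point): Centre of the loose forked key, 100-200 g, 99 mm tall, standing on its prongs (z up). This point is 49.5 mm above the prong ends. Steel prongs 42 mm long, 8 mm in x by 18 mm in y, 26 mm apart in x, gap open along y; bridge 42 x 24 x 10 mm; grey grip on top 26 mm in x by 24 mm in y, its middle 25.5 mm above this point: grip it across y. The keys on a square block and on a disc are not wanted.
- bar_neck (a point): Fixed point on the feed unit (base plate 110 x 260 x 10 mm), amid the bar's free 60 mm neck, on the axis of the level 8 mm steel rod, 46 mm above the table. y runs along the bar to the roller arm, z up. At y +30 mm a guide block 54 mm high; at y -30 mm the face of the bar's collar (38 mm across, 5 mm thick), then spring and housing 60 mm high. Lower the prong ends to 18-26 mm above the table.
- spring_bar (a joint): Travel of the spring bar, m: 0 at rest, grows as the collar is pushed along -y of bar_neck, stop at 0.028. Takes 3 N at first, 9 N at the stop, and returns to 0 by itself. The bar's tip overlaps the arm's tongue by 10 mm: the arm is free at about 0.010; aim for 0.015 to 0.022.
- roller_arm (a joint): Angle of the sprung arm with the black rubber roller, rad: 0 held down by the bar's tip, 1.0 fully up. 85 mm long, hinged at the unit's far end from the bar; once freed it rises by itself away from the key within about half a second, to some 115 mm above the table, and stays up.
- tool_tray_in (a point): Centre of the inner floor of the fixed black tool tray, 4 mm above the table; inside 122 mm in x by 282 mm in y, rim 14 mm above the table. Three keys with equal grips stand in a row along y, near -90, 0 and +90 mm, in any order, x axes 25-45 degrees off the row; the forked key's own place stays free for its return.
There are look-alikes about, which are no part of the job. What is shaped like the part that bears fork_centre but blue is not meant.

How it is judged:
On the way:
1. the forked key is pushing the spring bar back while the roller arm springs up (contact force between fork_key and spring_bar above 1 N and value of joint spring_bar above 0.006 m and value of joint roller_arm above 0.3 rad), for 0.05 s.
At the end, for the whole second after the job is handed in: The roller arm is up (over 0.8 rad), the spring bar is back at rest (within 4 mm), and the forked key stands upright (within 10 degrees) on the floor of the tool tray, its centre within 55 mm of the tray's middle across and 135 mm along, released and at rest (value of joint roller_arm above 0.8 rad and value of joint spring_bar below 0.004 m and x of fork_centre in the frame of tool_tray_in between -0.055 and 0.055 m and y of fork_centre in the frame of tool_tray_in between -0.135 and 0.135 m and z of fork_centre in the frame of tool_tray_in between 0.042 and 0.057 m and angle between fork_centre's own z axis and vertical below 0.17 rad and linear speed of fork_key below 0.02 m/s); the robot touches nothing.
It also fails if it takes over 51 s, if anything falls off the work surface, if the arm or the gripper's body presses on something with over 40 N, if the wrist force passes 120 N, or if a joint passes its speed limit or range.

## Working session

There is one attempt and no reset: what is moved stays moved. The work goes in short steps, each a Python script; the robot and the scene stay as the last script left them, time stands still between calls to the robot, and variables do not carry over. Pictures are saved under pics/ and viewed, and the job is handed in when it is done.

```bash
mkdir -p pics; python3 - <<'E'
from workcell import bot, hand, kinematics, get_obs, vision
import cv2, numpy as np, pickle
d={}
for n in ["side","top","wrist"]:
    c=vision.read_camera(n); d[n]=c
    cv2.imwrite(f"pics/{n}0.png",c["frame"][:,:,::-1])
    print(n,np.round(c["intrinsics"],1).tolist(),np.round(c["view"],3).tolist())
pickle.dump(d,open("c0.pkl","wb"))
o=get_obs();print(o["time_s"],o["position"],o["orientation"],o["wrist_force"],bot.tcp_to_tips)
E
```

```text
side [[520.1, 0.0, 317.0], [0.0, 520.1, 195.0], [0.0, 0.0, 1.0]] [[-0.995, -0.101, 0.009, 0.522], [-0.07, 0.624, -0.778, 0.051], [0.073, -0.775, -0.628, 1.018], [0.0, 0.0, 0.0, 1.0]]
top [[513.7, 0.0, 324.5], [0.0, 513.7, 200.2], [0.0, 0.0, 1.0]] [[-0.028, -1.0, -0.012, 0.067], [-0.998, 0.029, -0.048, 0.504], [0.048, 0.011, -0.999, 1.217], [0.0, 0.0, 0.0, 1.0]]
wrist [[309.7, 0.0, 320.7], [0.0, 309.7, 200.8], [0.0, 0.0, 1.0]] [[0.238, -0.971, 0.0, -0.625], [-0.926, -0.226, 0.303, -0.039], [-0.295, -0.073, -0.953, 0.38], [0.0, 0.0, 0.0, 1.0]]
0.15 [ 0.14832107 -0.60677033  0.24770381] [-0.08461619  0.70244063 -0.70162204  0.08452086] [ 0.41807978 -0.55778402 -0.19485883] 0.017
```

View pics/top0.png

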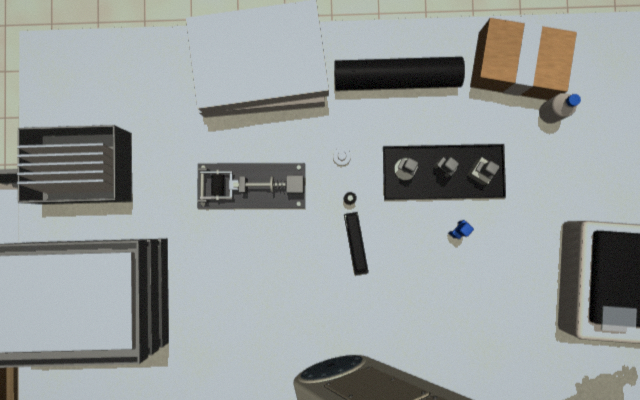

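View pics/side0.png

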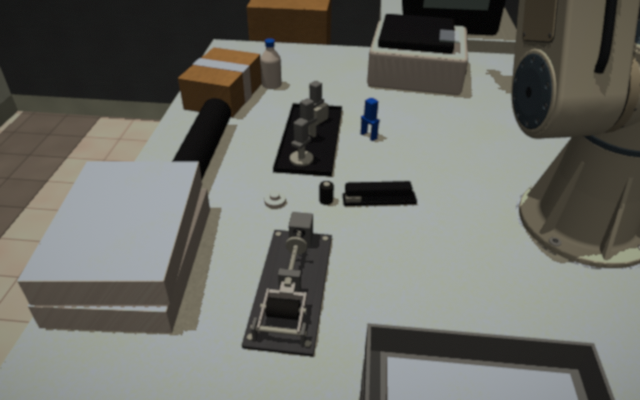

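View pics/wrist0.png

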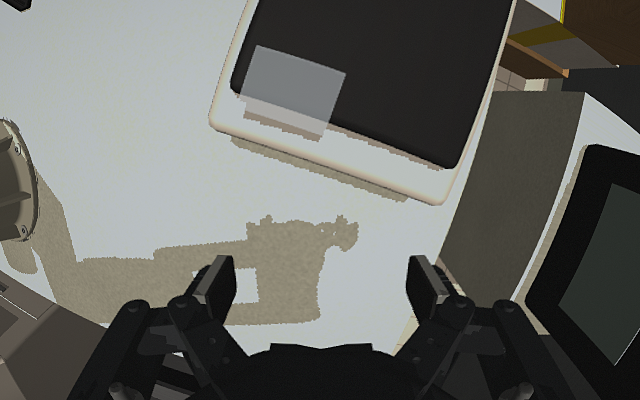

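```bash
python3 - <<'E'
import cv2
t=cv2.imread("pics/top0.png"); s=cv2.imread("pics/side0.png")
cv2.imwrite("pics/z1.png",cv2.resize(t[140:205,380:510],None,fx=6,fy=6,interpolation=cv2.INTER_CUBIC))
cv2.imwrite("pics/z2.png",cv2.resize(t[155:215,190:312],None,fx=6,fy=6,interpolation=cv2.INTER_CUBIC))
cv2.imwrite("pics/z3.png",cv2.resize(s[75:180,270:385],None,fx=5,fy=5,interpolation=cv2.INTER_CUBIC))
E
```

```text
(no output)
```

View pics/z1.png

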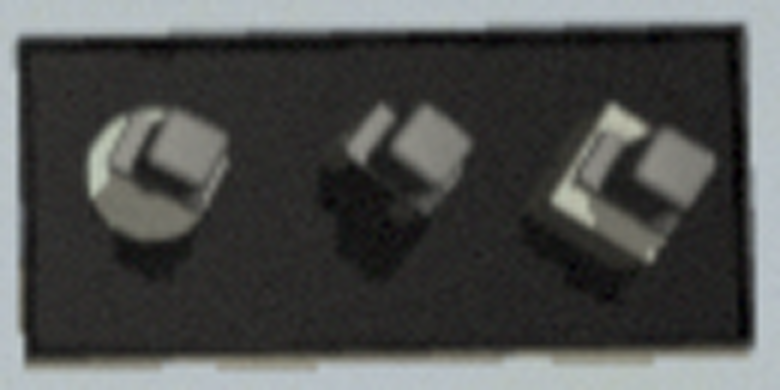

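View pics/z2.png

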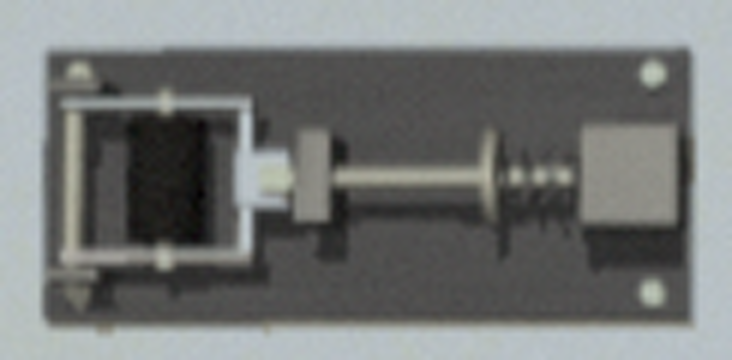

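View pics/z3.png

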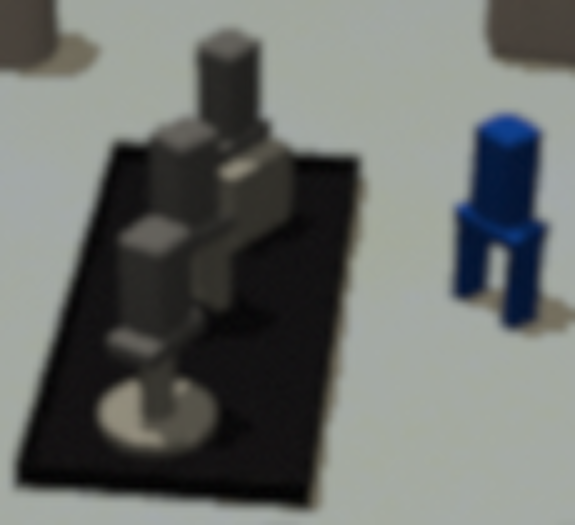

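```bash
cat > h.py <<'E'
from workcell import bot, hand, kinematics, get_obs, vision, hand_in
import cv2, numpy as np, pickle
from scipy.spatial.transform import Rotation as Rn
def quat(psi):
    z=np.array([np.cos(psi),np.sin(psi),0]); y=np.array([0,0,-1.]); x=np.cross(y,z)
    return Rn.from_matrix(np.c_[x,y,z]).as_quat()
def bp(c,uv,z,fish=False):
    K=c["intrinsics"];V=c["view"];uv=np.asarray(uv,float)
    p=np.array([(uv[0]-K[0,2])/K[0,0],(uv[1]-K[1,2])/K[1,1]])
    if fish:
        th=np.hypot(*p); d=np.array([*(p/max(th,1e-9)*np.sin(th)),np.cos(th)])
    else: d=np.array([*p,1.])
    R=V[:3,:3];C=-R.T@V[:3,3];w=R.T@d
    return C+w*(z-C[2])/w[2]
def proj(c,P,fish=False):
    K=c["intrinsics"];V=c["view"];P=np.atleast_2d(P)
    q=P@V[:3,:3].T+V[:3,3]
    if fish:
        r=np.linalg.norm(q[:,:2],axis=1);th=np.arctan2(r,q[:,2]);n=q[:,:2]/r[:,None]*th[:,None]
    else: n=q[:,:2]/q[:,2:]
    return n*[K[0,0],K[1,1]]+[K[0,2],K[1,2]]
def snap(n,name):
    c=vision.read_camera(n);cv2.imwrite(f"pics/{name}.png",c["frame"][:,:,::-1]);pickle.dump(c,open(f"{name}.pkl","wb"));return c
E
python3 - <<'E'
from h import *
d=pickle.load(open("c0.pkl","rb"));c=d["top"]
Z=lambda u,v:(u/6+380,v/6+140)
print("tray corners",[bp(c,Z(*p),.014).round(3).tolist() for p in [(18,40),(742,27),(752,345),(28,358)]])
print("grip top",bp(c,Z(432,148),.103).round(3))
Y=lambda u,v:(u/6+190,v/6+155)
print("plate",[bp(c,Y(*p),.010).round(3).tolist() for p in [(46,52),(690,50),(690,320),(46,322)]])
print("guide face, collar",bp(c,Y(332,176),.046),bp(c,Y(484,176),.046))
print("cam height",np.linalg.inv(d["wrist"]["view"])[:3,3])
E
```

```text
tray corners [[0.63, -0.092, 0.014], [0.626, -0.38, 0.014], [0.499, -0.379, 0.014], [0.502, -0.091, 0.014]]
grip top [ 0.572 -0.234  0.103]
plate [[0.603, 0.356, 0.01], [0.596, 0.097, 0.01], [0.487, 0.099, 0.01], [0.494, 0.358, 0.01]]
guide face, collar [0.5461795  0.23565406 0.046     ] [0.54444341 0.17641579 0.046     ]
cam height [ 0.22460768 -0.58848681  0.37397561]
```

```bash
python3 - <<'E'
from h import *
print(Rn.from_quat(get_obs()["orientation"]).as_matrix().round(2))
for p in [(0.565,-0.235),(0.545,0.206)]:
  for a in [-38,142,88.5,-91.5]:
    q=kinematics.solve_ik([*p,.25],quat(np.radians(a)));print(p,a,None if q is None else np.round(q,2))
q=[kinematics.solve_ik([0.53,-.235,.26],quat(np.radians(-38)))]
bot.reach([0.56,-.24,.26],quat(np.radians(-38)))
snap("wrist","w1");o=get_obs();print(o["time_s"],o["position"])
E
```

```text
[[-0.97 -0.    0.24]
 [-0.24  0.   -0.97]
 [-0.   -1.   -0.  ]]
(0.565, -0.235) -38 [-0.4   0.33  1.66 -0.    1.15  0.27]
(0.565, -0.235) 142 [-0.4   0.33  1.66 -0.    1.15 -2.87]
(0.565, -0.235) 88.5 [-0.4   0.33  1.66 -0.    1.15 -1.94]
(0.565, -0.235) -91.5 [-0.4   0.33  1.66  0.    1.15  1.2 ]
(0.545, 0.206) -38 [ 0.36  0.29  1.72 -0.    1.13  1.02]
(0.545, 0.206) 142 [ 0.36  0.29  1.72 -0.    1.13 -2.12]
(0.545, 0.206) 88.5 [ 0.36  0.29  1.72 -0.    1.13 -1.19]
(0.545, 0.206) -91.5 [ 0.36  0.29  1.72 -0.    1.13  1.96]
2.1917 [ 0.5596044  -0.24093314  0.25999211]
```

View pics/w1.png

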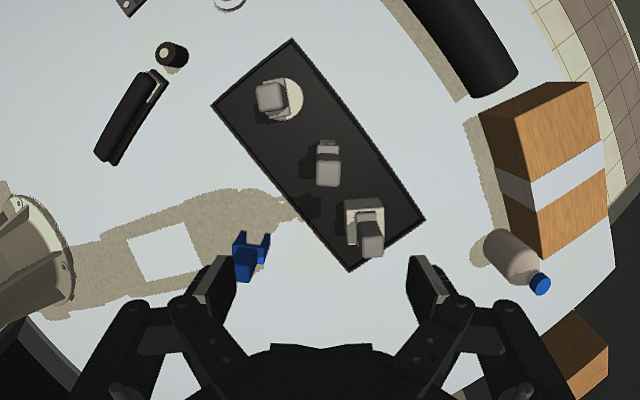

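```bash
python3 - <<'E'
import cv2
t=cv2.imread("pics/w1.png")
cv2.imwrite("pics/w1z.png",cv2.resize(t[130:200,290:365],None,fx=8,fy=8,interpolation=cv2.INTER_CUBIC))
E
```

```text
(no output)
```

View pics/w1z.png

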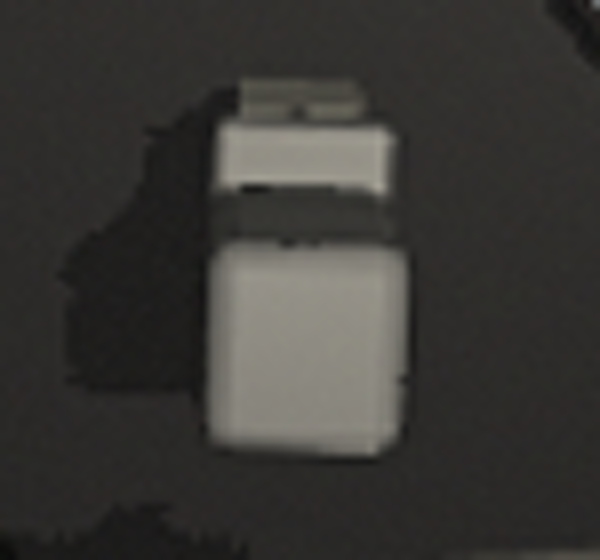

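```bash
python3 - <<'E'
from h import *
from scipy.optimize import least_squares
w=pickle.load(open("w1.pkl","rb"));t=pickle.load(open("c0.pkl","rb"))["top"]
Z=lambda u,v:np.array((u/8+290,v/8+130))-.0
T=lambda u,v:(u/6+380,v/6+140)
wp=np.array([Z(210,243),Z(407,243),Z(403,453),Z(210,450),Z(218,122),Z(397,122)])
for p in wp: print(bp(w,p,.103 if p[1]>150 else .056,True).round(4))
# local pts: image up = +-key x. key y heading -38
def mod(s):
    x,y,a=s;ex=np.array([np.cos(a),np.sin(a)]);ey=np.array([-ex[1],ex[0]])
    L=[(13,12,103),(13,-12,103),(-13,-12,103),(-13,12,103),(21,12,56),(21,-12,56)]
    return np.array([[*(np.array([x,y])+ex*l[0]/1e3+ey*l[1]/1e3),l[2]/1e3] for l in L])
tp=np.array([T(425,103),T(472,143),T(435,190),T(390,150)])
for a0 in [52,232]:
  for tag in (0,1):
    f=lambda s:np.r_[(proj(w,mod(s),True)-wp).ravel()]
    r=least_squares(f,[0.565,-.235,np.radians(a0)]);
  print(a0,r.cost,r.x[:2],np.degrees(r.x[2]),r.fun.round(1),proj(t,mod(r.x)[:4]).round(1).tolist(),tp.round(1).tolist())
E
```

```text
[ 0.5737 -0.2178  0.103 ]
[ 0.5918 -0.2319  0.103 ]
[ 0.5761 -0.2517  0.103 ]
[ 0.5583 -0.2373  0.103 ]
[ 0.5791 -0.2118  0.056 ]
[ 0.598  -0.2265  0.056 ]
52 1.8184351821560651 [ 0.57508146 -0.23493173] 50.999824125048 [-0.2 -0.6  1.  -0.1  0.6  0.6 -0.5  0.6 -0.5 -0.5 -0.5 -0.1] [[444.5, 163.9], [451.0, 155.3], [460.4, 162.4], [453.9, 171.0]] [[450.8, 157.2], [458.7, 163.8], [452.5, 171.7], [445.0, 165.0]]
232 1.818435182155397 [ 0.57508146 -0.23493173] 410.99982240793145 [-0.2 -0.6  1.  -0.1  0.6  0.6 -0.5  0.6 -0.5 -0.5 -0.5 -0.1] [[444.5, 163.9], [451.0, 155.3], [460.4, 162.4], [453.9, 171.0]] [[450.8, 157.2], [458.7, 163.8], [452.5, 171.7], [445.0, 165.0]]
```

```bash
python3 - <<'E'
from h import *
q=quat(np.radians(-39))
hand.move_gripper(0.055,40)
bot.reach([.5745,-.2348,.15],q)
bot.servo_line([.5745,-.2348,.081],q,0.1)
f0=get_obs()["wrist_force"]
hand.move_gripper(0.0,50)
o=get_obs();print(o["time_s"],o["gripper_width"],f0,o["wrist_force"],o["position"])
bot.servo_line([.5745,-.2348,.19],q,0.15)
o=get_obs();print(o["time_s"],o["gripper_width"],o["wrist_force"])
# view over unit
bot.reach([.50,.19,.20],quat(np.radians(-91.5)))
snap("wrist","w2");snap("side","s2");snap("top","t2");print(get_obs()["time_s"],get_obs()["gripper_width"])
E
```

```text
4.3333 0.023600395616220064 [ 0.553861    0.4368712  -0.15661621] [-0.40214113  0.44368305  3.49833794] [ 0.57481881 -0.23489855  0.08157202]
5.2083 0.023788000944144152 [ 0.28040198 -0.37465301 -1.97325634]
6.95 0.02351125879897964
```

View pics/w2.png

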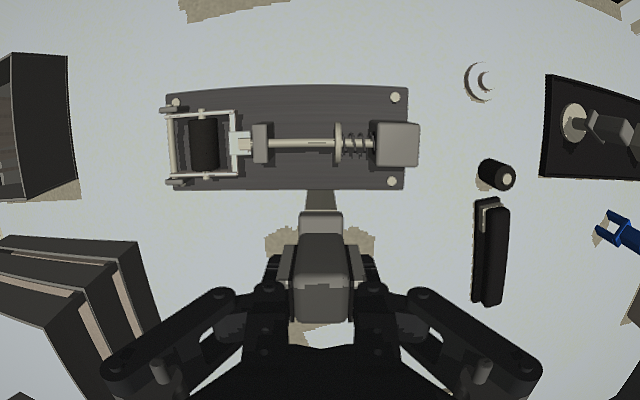

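View pics/s2.png

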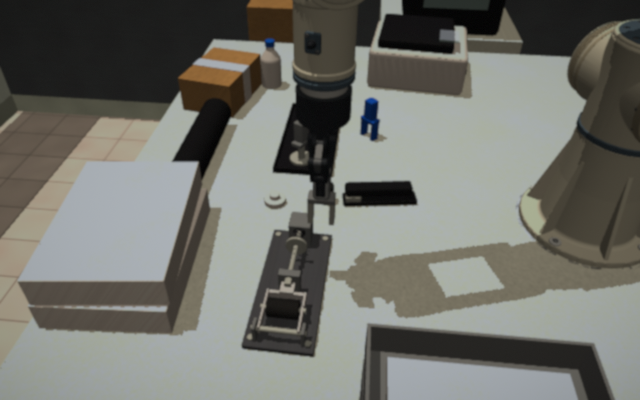

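```bash
python3 - <<'E'
import cv2
t=cv2.imread("pics/w2.png")
cv2.imwrite("pics/w2a.png",cv2.resize(t[80:195,225:425],None,fx=4,fy=4,interpolation=cv2.INTER_CUBIC))
cv2.imwrite("pics/w2b.png",cv2.resize(t[180:330,260:380],None,fx=4,fy=4,interpolation=cv2.INTER_CUBIC))
E
```

```text
(no output)
```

View pics/w2a.png

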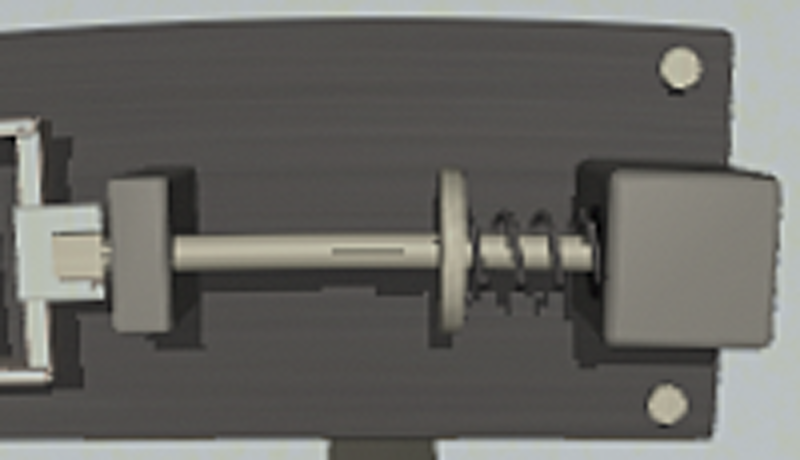

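View pics/w2b.png

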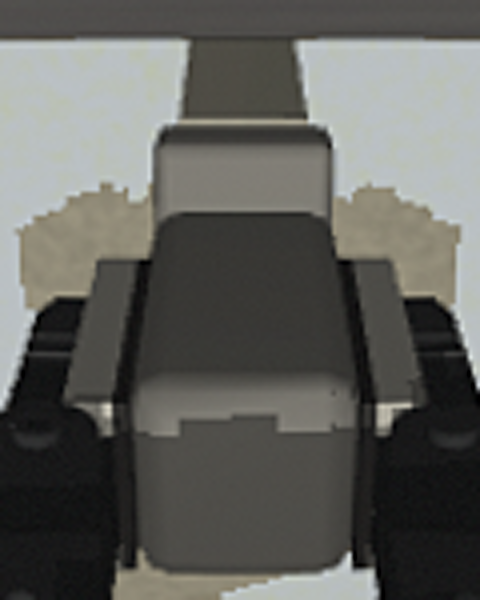

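```bash
python3 - <<'E'
from h import *
w=pickle.load(open("w2.pkl","rb"));t=pickle.load(open("c0.pkl","rb"))["top"]
o=get_obs();print(o["position"])
A=lambda u,v:(u/4+225,v/4+80)
B=lambda u,v:(u/4+260,v/4+180)
for n,p in dict(guide=(174,252),collar=(440,250),rodL=(185,252),rodR=(425,251)).items(): print(n,bp(w,A(*p),.046,True).round(4))
print("plate far/near edges",bp(w,A(400,18),.01,True),bp(w,A(400,438),.01,True))
zb=o["position"][2]-.0776
for n,p,h in [("br",(155,128),52),("br",(333,128),52),("gt",(135,572),99),("gt",(355,572),99),("gtf",(135,375),99),("gtf",(355,375),99)]:
    print(n,(bp(w,B(*p),zb+h/1e3,True)-o["position"]).round(4))
E
```

```text
[0.50036686 0.18934527 0.19988591]
guide [0.5462 0.2355 0.046 ]
collar [0.5447 0.1749 0.046 ]
rodL [0.5461 0.233  0.046 ]
rodR [0.5445 0.1783 0.046 ]
plate far/near edges [0.5999156  0.18208108 0.01      ] [0.4905741  0.18463976 0.01      ]
br [ 0.0242  0.0107 -0.0256]
br [ 0.0236 -0.0125 -0.0256]
gt [-0.0102  0.0119  0.0214]
gt [-0.0109 -0.012   0.0214]
gtf [0.0152 0.0101 0.0214]
gtf [ 0.0146 -0.0115  0.0214]
```

```bash
python3 - <<'E'
from h import *
q=quat(np.radians(-91.5))
n=np.array([.5455-.0024,.2055]); d=np.array([-.025,-1.])
hand.move_gripper(0.0,80)
z=.0996
bot.servo_line([*n,.2],q,.15)
bot.servo_line([*n,.13],q,.12)
bot.servo_line([*n,z],q,.05)
o=get_obs();print(o["time_s"],o["position"],o["wrist_force"])
snap("side","s3");snap("wrist","w3")
E
```

```text
9.1167 [0.54319728 0.20555281 0.09956137] [ 0.77337325 -0.38191232 -1.73534568]
```

View pics/w3.png

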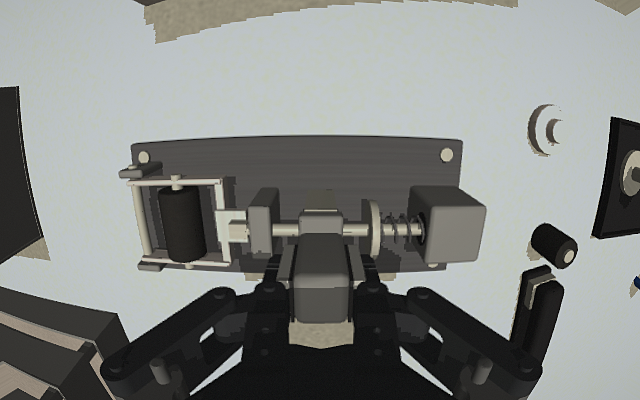

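View pics/s3.png

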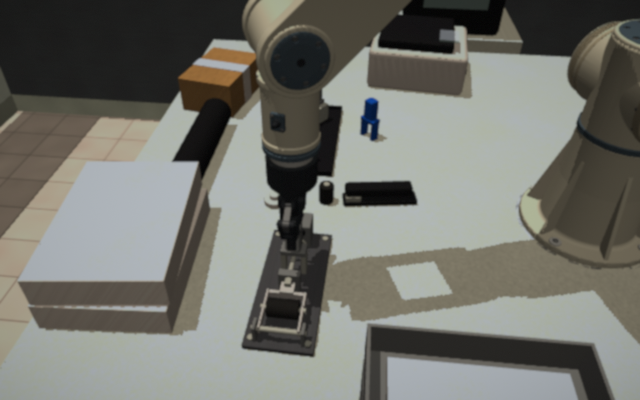

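```bash
python3 - <<'E'
from h import *
q=quat(np.radians(-91.5))
n=np.array([.5455-.0024,.2055]); d=np.array([-.025,-1.]);z=.0996
for s in (.018,.028,.034,.039):
    bot.servo_line([*(n+d*s),z],q,.04)
    o=get_obs();print(s,o["time_s"],o["position"].round(4),o["wrist_force"].round(2),round(o["gripper_width"],4))
bot.dwell(.8)
print(get_obs()["wrist_force"])
snap("wrist","w4")
E
```

```text
0.018 9.8167 [0.5426 0.1874 0.0997] [-0.14  0.93 -1.1 ] 0.0233
0.028 10.2167 [0.5424 0.1779 0.0997] [-0.77  4.86 -1.09] 0.0231
0.034 10.5167 [0.5423 0.1719 0.0997] [-0.12  6.31 -1.67] 0.0232
0.039 10.7917 [0.5422 0.1671 0.0997] [-0.99  6.57 -1.55] 0.0232
[-1.53853801  7.59468573 -1.66079345]
```

View pics/w4.png

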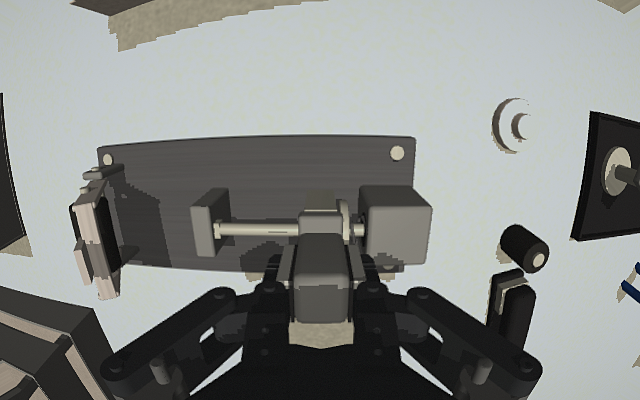

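```bash
python3 - <<'E'
from h import *
q=quat(np.radians(-91.5))
n=np.array([.5455-.0024,.2055]);z=.0996
bot.servo_line([*n,z],q,.06)
bot.servo_line([*n,.2],q,.12)
q2=quat(np.radians(-39))
bot.reach([.5745,-.2348,.19],q2)
bot.servo_line([.5745,-.2348,.105],q2,.1)
o=get_obs();print(o["time_s"],o["position"],o["wrist_force"],o["gripper_width"])
snap("wrist","w5");snap("side","s5")
E
python3 - <<'E'
import cv2
t=cv2.imread("pics/s5.png")
cv2.imwrite("pics/s5z.png",cv2.resize(t[40:190,240:400],None,fx=4,fy=4,interpolation=cv2.INTER_CUBIC))
E
```

```text
16.05 [ 0.57499108 -0.23495389  0.10557215] [-1.30644534 -0.30724922 -1.64408641] 0.023493795985317378
```

View pics/w5.png

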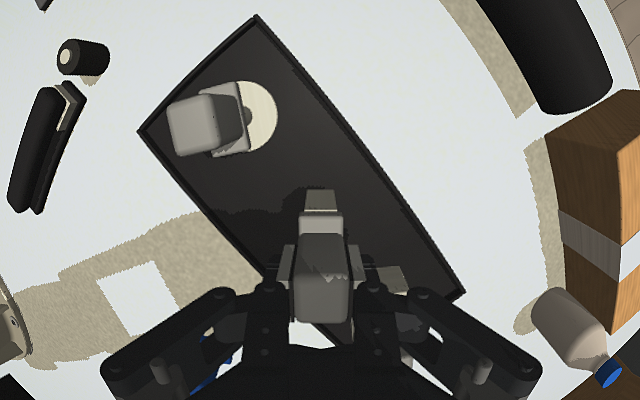

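View pics/s5z.png

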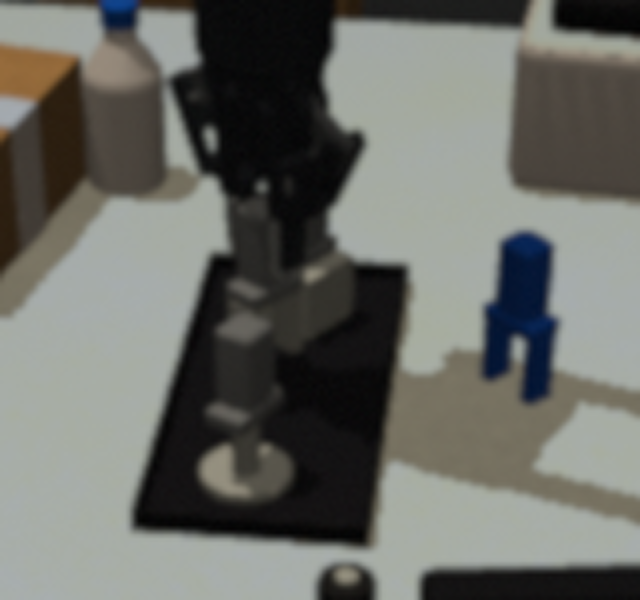

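Key hangs upright over its own place. Lower until contact, then release.

```bash
python3 - <<'E'
from h import *
q2=quat(np.radians(-39))
bot.servo_line([.5745,-.2348,.086],q2,.06)
f=get_obs()["wrist_force"][2]
for z in (.0835,.0825,.0818,.0812,.0806,.0800):
    bot.servo_line([.5745,-.2348,z],q2,.02); bot.dwell(.1)
    o=get_obs();print(z,o["position"][2].round(4),o["wrist_force"].round(2))
    if o["wrist_force"][2]-f>2.5: break
hand.move_gripper(.05,20)
bot.dwell(.2)
p=get_obs()["position"]
bot.servo_line([p[0],p[1],.19],q2,.12)
bot.reach([.53,-.27,.26],q2)
snap("wrist","w6");snap("side","s6");snap("top","t6");print(get_obs()["time_s"])
bot.reach([.30,-.25,.30],q2)
snap("top","t7");print(get_obs()["time_s"])
E
python3 - <<'E'
import cv2
t=cv2.imread("pics/t7.png")
cv2.imwrite("pics/t7z.png",cv2.resize(t[130:230,190:510],None,fx=2.5,fy=2.5,interpolation=cv2.INTER_CUBIC))
t=cv2.imread("pics/s6.png")
cv2.imwrite("pics/s6z.png",cv2.resize(t[60:360,230:400],None,fx=2,fy=2,interpolation=cv2.INTER_CUBIC))
E
```

```text
0.0835 0.0836 [ 0.32  0.05 -1.03]
0.0825 0.0826 [-0.45  0.37 -2.26]
0.0818 0.0818 [ 0.1  -0.81 -2.03]
0.0812 0.0816 [-2.51  0.8   6.01]
20.275
21.2583
```

View pics/t7z.png

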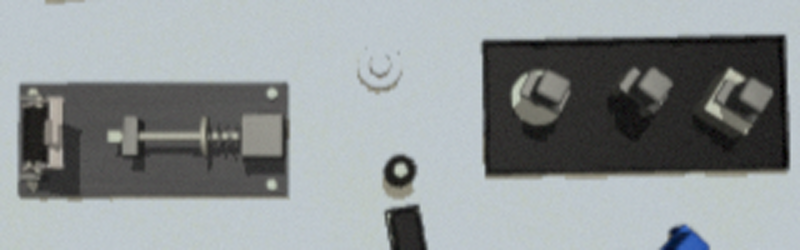

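View pics/s6z.png

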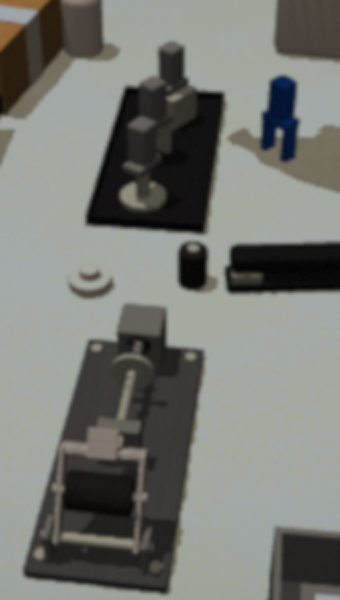

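View pics/w6.png

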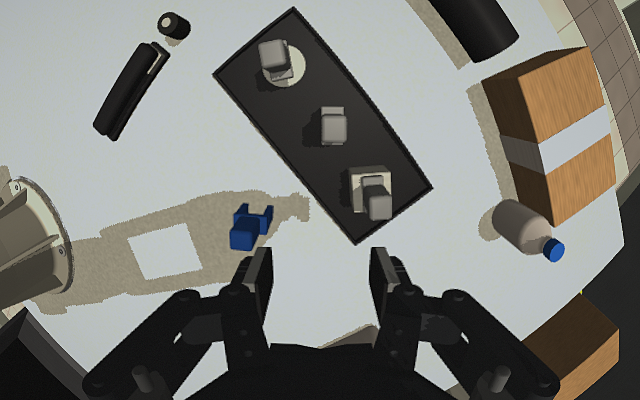

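```bash
python3 -c "
from h import *
hand_in();print(get_obs()['time_s'])"
```

```text
the job is handed in; nothing more can be done
the job is handed in; nothing more can be done
```

I handed the job in at about 21 s on the robot's clock, well inside the 51 s limit. The hand-in reports no verdict, but every check I made agreed.

- **Grasp:** The forked key was the middle one in the tray. I gripped it across y, with the fingers closing to 23.6 mm on the 24 mm grip.
- **Push:** I lowered the key over the bar's neck with the prong ends about 22 mm above the table. I then pushed about 39 mm towards the housing, of which about 18 mm was travel of the bar (estimated from the geometry). The wrist force along y rose to about 7.6 N. The wrist camera, taken while the key was still pushing, showed the roller arm up.
- **Return:** I drew the key back, lifted it off and set it down in its own place. The touch force was about 8 N before I let go.

The last pictures show the roller arm up, the collar back within about 1 px (2 mm) of where it started, and the forked key standing upright in the middle of the tray. The gripper was clear of everything. No check failed or disagreed beyond about 3 mm between the top and wrist cameras on where the key stood.

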